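# Tip the turned legs out of the gated tray

## Robot

A 7-joint arm with a two-finger parallel gripper is mounted at the origin on a cart in front of the work surface, level with it; the furniture and walls round the work are solid. World frame = base frame: x ahead of the robot, y to its left, z up, the work surface at z = 0. Lengths are in m, angles in rad, forces in N, time in s.
With the tool pointing down it reaches from about 0.425 to 1.025 m from the base axis. Payload 9.4 kg.
Tool frame: the origin (TCP) lies between the finger pads; the fingertips stand r.finger_overhang ahead of it and the grasp point (between the pads) is the TCP (r.finger_overhang is the distance from the TCP to the fingertips, in m); z points along the fingers, y is the line along which they close (so a half turn about z gives the same grasp; the last joint's range is limited). The gripper opens to 93 mm and grips with 3 to 60 N. Pads are 15 mm wide; open, the fingers measure 128 mm over their backs; the gripper's body (75 mm by 188 mm) begins 65 mm behind the grasp point.
Start: joints at [1.025, 0.599, -0.003, 1.599, 0.002, 0.943, -0.08], TCP at [0.328, -0.647, 0.238] pointing down, gripper open.
Joint ranges: [-2.57, 2.57], [-0.35, 1.97], [-1.29, 1.29], [0.11, 2.56], [-1.05, 4.19], [0.11, 1.86], [-2.63, 2.63]. Speed limits (rad/s): [2.22, 2.22, 3.01, 3.01, 3.14, 3.14, 3.14].

## Interface

Orientations are given as [roll, pitch, yaw] about the fixed x, y, z axes, in that order (R = Rz(yaw) Ry(pitch) Rx(roll)).
In Python, from bench import r gives the robot as it stands.
- The arm moves only by the tool play_rows, never from a script. Its argument "motion" is text: rows parted by semicolons, each of 7 numbers parted by spaces: the turn, a rotation vector about the tool's x, y, z in rad, then the shift along the tool's x, y, z in mm, then the closure, from 0 (fully open) to 1 (shut). In form: rx ry rz x y z jaw; .... A call has 1 to 20 rows; each row shifts and turns the commanded pose from where the row before left it, along the tool's axes as they then stand; what a row does not reach is not made up. A row lasts 1/10 s, in which the tool goes at most 50 mm and 8.59 degrees, less where a joint would pass 70% of its speed; a pose out of reach is approached as far as the arm can. A call with a gripper value outside its range is refused whole. The fingers move at their own pace and stop on an object; the grip force is fixed at half the most. Time passes only in rows, so rows that do not move let the fingers close. It gives the time, the measured TCP pose, the force, the opening and the grip force at its end, in the units of the state.
- r.observe(): the state, without advancing time (a new reading comes with each control period).
- r.capture(name): name is "scene" or "top" or "wrist"; returns the picture (420x560x3 uint8, blue, green, red); there is no depth.
- r.calibration(name): a dict with "mtx" (3x3 intrinsics, pixels), "D" ([k1, k2, p1, p2, k3] as OpenCV has them; the pictures are not rectified), "pose" (4x4, takes a point from camera to world coordinates); the wrist camera has in their place "tool_from_camera" (4x4, takes a point from camera to tool coordinates, whose origin is the TCP and whose axes are the flange's). Camera axes: x right, y down, z forward; pixel columns grow to the right and rows downward; lengths in m; the calibration is good to about 2 mm. A picture is of the moment at which its call begins: read the wrist's pose just before it. calibration takes no time and is no camera call.
- r.job_done(): hands the job in; it is judged then, once.
Trained networks look in the newest picture that a camera, given by its name, has taken for a name from the list of things; names that differ only in an ending like _2 or _b are one class to them, and where a whole thing is asked for, a point or a joint stands for the part that bears it (a point fixed in the world has none). Each returns a list of dicts, best first, with "p" (0 to 1); they miss things now and then, are a little off and sometimes report something else, mostly with a low value. They report only what shows in the picture. A call takes as long as a camera call.
- r.masks_of(camera, label): "region" (420x560 bool, what is visible of it) and "at" ([row, column] in pixels, amid what is visible of it).
- r.mark_of(camera, label): "at" ([row, column] in pixels: a listed point, or the origin of a listed thing).
The state is a dict: "t": time; "q": joint angles; "qd": joint speeds; "joint_efforts": joint torques, N m; "position": TCP position; "eef_rot": TCP orientation; "wrist_force": force on the tool from outside, world axes, zero at the start; "torque": the same for the moment, N m; "width": finger opening in m; "finger_force": force on a finger pad.
Only numpy, scipy, OpenCV 4.12 (cv2) and the standard library are available. Lean on these libraries where they do the work, as an engineer would, in place of code of your own. Each camera call takes 0.05 s, during which the arm holds its last target. There are 200 camera calls.

## Task

Empty the tipping tray's three turned legs into the plywood catch box. First stand the glue bottle aside, upright on the table, and slide the catch box square and centred under the outlet with its long wall close to the stand's feet; then, with the tray still level, push the yellow end gate down flat, and only then lift the tray by its handle so that all three legs slide out over the gate into the box. Lower the tray gently back to level, leaving the gate down, and leave the other things on the table alone.

Things in the scene. Friction and masses are not known exactly. Their poses are not given: they have to be found in the camera images.
- stand: blue steel tipping stand fixed to the table, with an aluminium tray. Origin: on the table under its middle; z up, x level from handle end to outlet (gate) end. Frame: x -72 to 78 mm, y +-97 mm. Tray floor: 120 mm above the table, x -55 to 80, y +-75 mm, slippery white; its side and back walls reach 174 mm. A lathe's switch box and a desk lamp stand to its right (world -y).
- catch_place (a point): spot on the table (z = 0) before the outlet, 159 mm along the stand's x from its origin, that the middle of the catch box must cover; the box's long near wall is then about 7 mm from the frame's front feet and parallel to them. Axes as the stand's.
- tray (a joint): tilt of the tray, rad: 0 = level on its rest, 0.75 = top stop; grows as the handle end is lifted. It turns about a level axis parallel to the stand's y, at x = 72 mm and 108 mm above the table in the stand's frame, and falls back when let go. About 6 N lift it. The legs start to slide at 0.2 to 0.3 rad and are all out by 0.7.
- tray_handle (a point): middle of the tray's handle, a round level black bar 12 mm thick, 100 mm free length along the stand's y, its centre 46 mm behind the outer face of the tray's back wall (at x = -107 mm, 150 mm above the table when level). Its axes are those of the tray.
- gate (a joint): angle of the end gate against the tray, rad: 0 = upright, shut; 1.57 = flush with the tray's floor, pointing outward as a ramp; stop at 1.6. Starts at 0 to 0.15. The hinge is stiff (0.10 N m of friction, 2 N at the edge): the gate stays where it is left, so it must be pushed all the way.
- gate_hinge (a point): middle of the gate's hinge line, at the outlet edge of the tray's floor (x = 80 mm, 120 mm above the table in the stand's frame with the tray level). The gate's inner face passes through it. Its axes are those of the gate: z up along the gate, x outward when shut.
- gate_edge (a point): middle of the steel rod, 9 mm thick and 132 mm long, on the outer side of the gate's free edge, 56 mm from the hinge line. The gate is a yellow plate 140 mm wide and 6 mm thick, its inner face white and slippery; its top stands 60 mm above the tray's floor when shut.
- box_mid (a point): middle, half-way up (27.5 mm above its underside), of the loose open plywood catch box: 148 mm (x) by 210 mm (y), 55 mm high, walls 9 mm thick, floor 6 mm thick, 0.45 kg. z up; the two long walls are those at x = +-69.5 mm (wall centres). Its x starts within 0.55 rad of the stand's x. It slides on the table when pinched by a wall.
- catch_box: the same catch box; origin at the centre of its underside, axes as for box_mid.
- glue_mid (a point): middle, half-way up (65 mm), of a standing white glue bottle with an orange nozzle, 52 mm across and 130 mm tall (the round body is 96 mm tall, then a 24 mm nozzle), 0.13 kg; loose. It starts standing between the stand and the catch box. z along the bottle.
- leg_a_mid (a point): middle of turned wooden leg A, 140 mm long (y) and 36 mm thick, about 0.2 kg; loose. The three lie side by side across the tray, their length along the gate.
- leg_b_mid (a point): middle of turned wooden leg B, 140 mm long (y) and 36 mm thick, about 0.2 kg; loose. The three lie side by side across the tray, their length along the gate.
- leg_c_mid (a point): middle of turned wooden leg C, 140 mm long (y) and 36 mm thick, about 0.2 kg; loose. The three lie side by side across the tray, their length along the gate.
- tub_mid (a point): middle of a standing black grease tub with red lid, 66 mm across, 79 mm tall; loose, a bystander to be left alone. z up.
- case_mid (a point): middle of a round black zip case, 74 x 82 x 32 mm; loose, a bystander to be left alone. z up.
- ytape_mid (a point): middle of a roll of yellow tape lying flat, 58 mm across, 18 mm tall; loose, a bystander to be left alone. z up.
- tin_mid (a point): middle of a shut green tin, 84 (x) x 123 (y) x 41 mm; loose, a bystander to be left alone. z up.
- driver_mid (a point): middle of a red screwdriver lying along y, 27 x 200 x 29 mm; loose, a bystander to be left alone. z up.
- spanner_mid (a point): middle of a spanner lying along y, 30 x 204 x 8 mm; loose, a bystander to be left alone. z up.
- leg_a: turned leg A; origin at the middle of its underside as it lies at the start, y along its length.
- leg_b: turned leg B; origin at the middle of its underside as it lies at the start, y along its length.
- leg_c: turned leg C; origin at the middle of its underside as it lies at the start, y along its length.
- glue: the glue bottle; origin at the centre of its foot, z up along the bottle.

How it is judged:
By the outcome, as a careful person would: the job done as asked, in the order asked, and still so for the second after the job is handed in, with the robot touching nothing.
It also fails if it takes over 72 s, if anything falls off the work surface, if the arm or the gripper's body presses on something with over 40 N, if the wrist force passes 120 N, or if a joint passes its speed limit or range.

## Working session

There is one attempt and no reset: what is moved stays moved. The work goes in short steps, Python scripts to look and compute and a tool call to move; the robot and the scene stay as the last step left them, time stands still between calls to the robot, and variables do not carry over. Pictures are saved under pics/ and viewed, at most 10 in all, crops included, and the job is handed in when it is done.

Besides the shell and the picture viewer there is one more tool, called after "Call:" by a JSON object that holds its "method" and its "body", one argument or row to a line. play_rows: Moves the arm, as the interface text tells. Its arguments: {"type":"object","properties":{"motion":{"type":"string"}},"required":["motion"]}

```bash
mkdir -p pics; ls
cat > h.py <<'E'
import numpy as np, cv2
from scipy.spatial.transform import Rotation as R
from bench import r
def tool():
    s=r.observe(); T=np.eye(4); T[:3,:3]=R.from_euler('xyz',s['eef_rot']).as_matrix(); T[:3,3]=s['position']; return T
def cam(n,T=None):
    c=r.calibration(n)
    P=np.array(c['pose']) if 'pose' in c else (tool() if T is None else T)@np.array(c['tool_from_camera'])
    return np.array(c['mtx']),np.array(c['D']),P
def world(n,at,z,T=None):
    K,D,P=cam(n,T); u=cv2.undistortPoints(np.array([[[at[1],at[0]]]],float),K,D)[0,0]
    d=P[:3,:3]@np.array([u[0],u[1],1]); o=P[:3,3]; return o+d*(z-o[2])/d[2]
def ray(n,at,T=None):
    K,D,P=cam(n,T); u=cv2.undistortPoints(np.array([[[at[1],at[0]]]],float),K,D)[0,0]
    d=P[:3,:3]@np.array([u[0],u[1],1]); return P[:3,3],d/np.linalg.norm(d)
def proj(n,p,T=None):
    K,D,P=cam(n,T); W=np.linalg.inv(P); x,_=cv2.projectPoints(np.atleast_2d(np.array(p,float)),cv2.Rodrigues(W[:3,:3])[0],W[:3,3],K,D); return x[:,0]
E
cat > a.py <<'E'
from h import *
print(r.observe(), r.finger_overhang)
ims=[r.capture(n) for n in('scene','top')]
for n,i in zip(('scene','top'),ims): cv2.imwrite(f'pics/{n}0.png',i)
Z=dict(stand=0,tray_handle=.15,gate_hinge=.12,gate_edge=.176,box_mid=.0275,glue_mid=.065,glue=0,leg_a_mid=.138,tub_mid=.04,case_mid=.016,ytape_mid=.009,tin_mid=.02,driver_mid=.0145,spanner_mid=.004,catch_box=0)
for k,z in Z.items():
    for n in('scene','top'):
        for m in r.mark_of(n,k)[:3 if 'leg' in k else 1]: print(k,n,np.round(m['at']),round(m['p'],2),np.round(world(n,m['at'],z),3))
E
python3 a.py
```

```text
pics
{'t': 0.0, 'q': array([ 1.02531319,  0.60011363, -0.00249775,  1.60007059,  0.00179604,
        0.94286493, -0.07979979]), 'qd': array([-7.72959823e-05, -2.57730958e-04,  5.46308051e-04,  1.12585755e-03,
        1.13119104e-03, -9.78349789e-04, -2.64936539e-04]), 'joint_efforts': array([-1.06402837e-03, -7.65070224e+01,  1.49669006e+00, -2.52349162e+01,
       -5.25447330e-02,  1.69891363e-02,  1.70473572e-04]), 'position': array([ 0.327333  , -0.64643362,  0.23679006]), 'eef_rot': array([-3.14014627e+00,  1.57122626e-04,  4.68801983e-01]), 'wrist_force': array([ 0.1129967 ,  0.6191109 , -0.23466132]), 'torque': array([ 0.01617064,  0.00991228, -0.00356742]), 'finger_force': 0.0, 'width': 0.09304415555309724} 0.019
stand scene [262. 305.] 0.81 [0.508 0.031 0.   ]
stand top [260. 257.] 0.75 [0.516 0.045 0.   ]
tray_handle scene [205. 323.] 0.97 [ 0.512 -0.068  0.15 ]
tray_handle top [261. 300.] 0.96 [ 0.514 -0.07   0.15 ]
gate_hinge scene [240. 288.] 0.59 [0.505 0.115 0.12 ]
gate_hinge top [265. 225.] 0.72 [0.508 0.124 0.12 ]
gate_edge scene [223. 283.] 0.94 [0.515 0.126 0.176]
g
[... 640 characters left out ...]
767 0.25  0.04 ]
tub_mid top [182. 177.] 0.56 [0.742 0.265 0.04 ]
case_mid scene [284. 177.] 0.73 [0.718 0.353 0.016]
case_mid top [189. 153.] 0.8 [0.728 0.34  0.016]
ytape_mid scene [244. 249.] 0.48 [0.702 0.063 0.009]
ytape_mid top [195. 248.] 0.77 [0.704 0.067 0.009]
tin_mid scene [244. 210.] 0.97 [0.788 0.151 0.02 ]
tin_mid top [165. 221.] 0.85 [0.792 0.144 0.02 ]
driver_mid scene [223. 367.] 0.68 [ 0.461 -0.26   0.014]
driver_mid top [280. 363.] 0.95 [ 0.454 -0.257  0.014]
spanner_mid scene [211. 370.] 0.66 [ 0.502 -0.358  0.004]
spanner_mid top [262. 390.] 0.76 [ 0.503 -0.342  0.004]
catch_box scene [315. 237.] 0.71 [0.506 0.341 0.   ]
catch_box top [259. 158.] 0.85 [0.525 0.33  0.   ]
```

Run:
```python
import cv2
a=cv2.imread('pics/scene0.png')[170:400,120:450]; b=cv2.imread('pics/top0.png')[130:340,80:420]
cv2.imwrite('pics/s1.png',cv2.resize(a,None,fx=2.4,fy=2.4,interpolation=3)); cv2.imwrite('pics/t1.png',cv2.resize(b,None,fx=2.3,fy=2.3,interpolation=3))
```

```text
(no output)
```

View pics/s1.png

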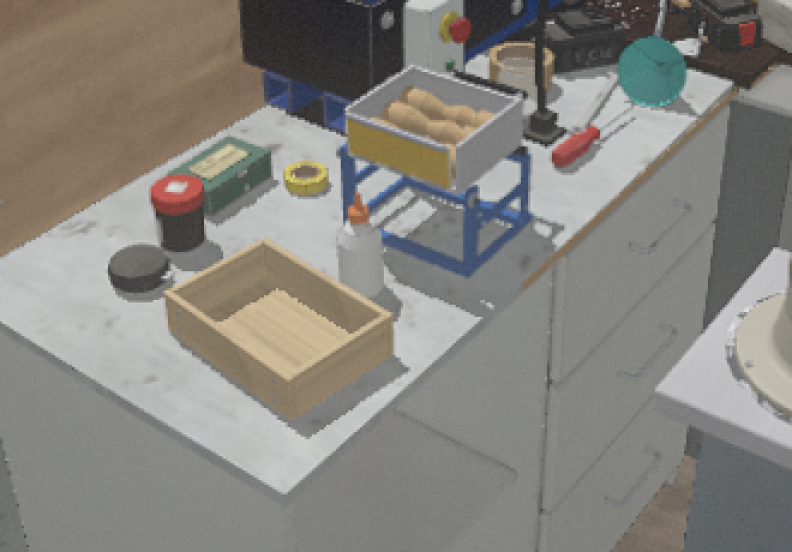

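View pics/t1.png

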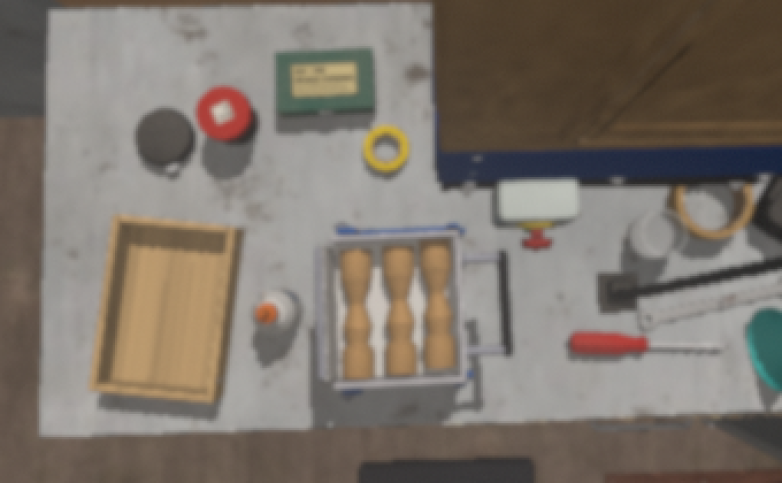

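The crops show the box on the left, the glue bottle between the box and the gate, the tray handle on the right, and the lamp post behind the handle. The lamp could foul the arm's path, so I'll look at the full frame and fit the poses from the corners.

Run:
```python
from h import *
a=cv2.imread('pics/scene0.png'); b=cv2.imread('pics/top0.png')
cv2.imwrite('pics/full.png',cv2.resize(np.vstack([a[:300,150:],b[60:,150:]]),(600*410//660,600)) if 0 else cv2.resize(np.hstack([a[:,150:],b[:,150:]]),(800,410)))
f=lambda x,y,z:world('top',(130+y/2.3,80+x/2.3),z)[:2].round(3)
for n,z,ps in(('box',.055,[(116,216),(242,228),(216,404),(92,391)]),('tray',.174,[(328,236),(460,233),(466,380),(333,388)]),('handle',.15,[(503,252),(509,355)]),('gate',.18,[(318,246),(323,380)]),('table',0,[(40,435),(48,10),(420,428)]),('lamp',0,[(618,288)]),('switch',.1,[(497,218),(537,245)])):
    print(n,[f(*p,z) for p in ps])
for n in('top','scene'): print(n,cam(n)[2][:3,3])
```

```text
box [array([0.625, 0.39 ]), array([0.607, 0.239]), array([0.4 , 0.27]), array([0.419, 0.415])]
tray [array([0.589, 0.121]), array([ 0.589, -0.02 ]), array([ 0.434, -0.023]), array([0.429, 0.118])]
handle [array([ 0.568, -0.067]), array([ 0.456, -0.07 ])]
gate [array([0.578, 0.131]), array([0.438, 0.127])]
table [array([0.361, 0.498]), array([0.897, 0.5  ]), array([0.357, 0.032])]
lamp [array([ 0.524, -0.222])]
switch [array([ 0.609, -0.065]), array([ 0.577, -0.11 ])]
top [0.53944465 0.00116426 1.13158671]
scene [-0.26341301  1.11743623  0.89216461]
```

View pics/full.png

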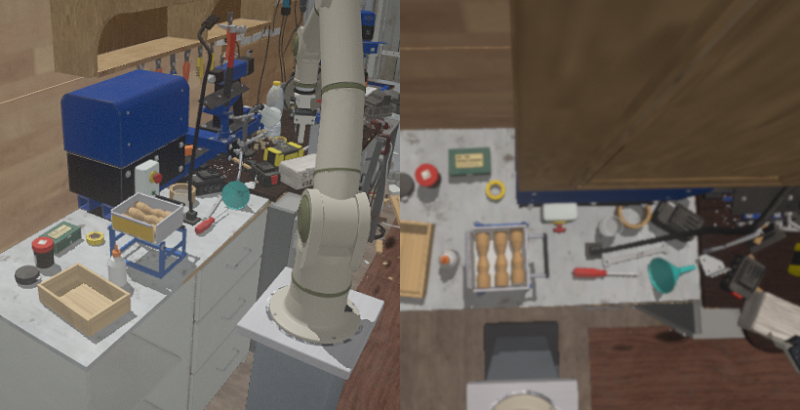

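The table's front edge is at x=0.357. The tall lamp rises from about (0.52, -0.22) and leans to the right. I'll triangulate its top before swinging the arm past.

Run:
```python
from h import *
o1,d1=ray('scene',(26,361)); 
for t in((197,544),(205,520),(190,558)):
    o2,d2=ray('top',t); A=np.stack([d1,-d2],1); s=np.linalg.lstsq(A,o2-o1,rcond=None)[0]; print((o1+d1*s[0]).round(3),(o2+d2*s[1]).round(3))
print([ (z,world('scene',(215,345),0).round(3)) for z in(0,)])
# heights of pole above base if vertical at (.53,-.225)
for z in(0,.2,.3,.4,.5): print(z,proj('scene',[.53,-.225,z]).round(),proj('top',[.53,-.225,z]).round(),proj('top',[.53,-.3,z]).round())
```

```text
[ 0.582 -0.377  0.63 ] [ 0.604 -0.364  0.623]
[ 0.564 -0.346  0.636] [ 0.593 -0.328  0.627]
[ 0.594 -0.398  0.626] [ 0.613 -0.386  0.62 ]
[(0, array([ 0.564, -0.289,  0.   ]))]
0 [[344. 225.]] [[350. 253.]] [[375. 253.]]
0.2 [[346. 171.]] [[366. 253.]] [[398. 253.]]
0.3 [[347. 142.]] [[378. 254.]] [[413. 253.]]
0.4 [[348. 111.]] [[392. 254.]] [[432. 253.]]
0.5 [[349.  79.]] [[411. 254.]] [[457. 253.]]
```

Call:
{"method": "play_rows", "body": {
  "motion": "0 0 0 0 -40 0 0; 0 0 0 0 -40 0 0; 0 0 0 0 -40 0 0; 0 0 0 0 -40 0 0; 0 0 0 0 -40 0 0; 0 0 0 0 -40 0 0; 0 0 0 0 -40 0 0; 0 0 -0.11 48.8 -2.7 0 0; 0 0 -0.11 48.8 -2.7 0 0; 0 0 -0.11 48.8 -2.7 0 0; 0 0 -0.11 48.8 -2.7 0 0; 0 0 -0.11 48.8 -2.7 0 0; 0 0 -0.11 48.8 -2.7 0 0; 0 0 -0.11 48.8 -2.7 0 0; 0 0 -0.11 48.8 -2.7 0 0; 0 0 -0.11 48.8 -2.7 0 0; 0 0 -0.11 48.8 -2.7 0 0; 0 0 -0.11 48.8 -2.7 0 0; 0 0 -0.11 48.8 -2.7 0 0; 0 0 -0.11 48.8 -2.7 0 0"
}}

```text
t: 3.6
position: [0.421, 0.145, 0.2379]
eef_rot: [3.14, -0.0, 1.903]
wrist_force: [1.2, 0.4, -0.4]
width: 0.0931
finger_force: 0.0
```

Call:
{"method": "play_rows", "body": {
  "motion": "0 0 0.103 0 0 -45 0; 0 0 0.103 0 0 -45 0; 0 0 0.104 0 0 -45 0; 0 0 0 8 35 -30 0; 0 0 0 8 35 0 0; 0 0 0 0 0 0 0; 0 0 0 0 0 0 0"
}}

```text
t: 4.3
position: [0.4905, 0.1601, 0.402]
eef_rot: [-3.14, -0.0, 1.589]
wrist_force: [-0.9, 0.3, -1.1]
width: 0.0927
finger_force: 0.0
```

```bash
cat > look.py <<'E'
from h import *
import sys
T=tool(); im=r.capture('wrist'); np.save('T.npy',T)
cv2.imwrite(sys.argv[1],im); print(T.round(3).tolist())
Z=dict(glue_mid=.065,box_mid=.0275,gate_edge=.176,gate_hinge=.12,tray_handle=.15,stand=0,catch_box=0)
for k in sys.argv[2:]:
    for m in r.mark_of('wrist',k)[:1]: print(k,np.round(m['at']),round(m['p'],2),np.round(world('wrist',m['at'],Z[k],T),4))
E
python3 look.py pics/w1.png glue_mid box_mid gate_edge gate_hinge catch_box stand
```

```text
[[-0.018, 1.0, -0.001, 0.49], [1.0, 0.018, 0.0, 0.16], [0.0, -0.001, -1.0, 0.402], [0.0, 0.0, 0.0, 1.0]]
glue_mid [153. 288.] 0.86 [0.5062 0.1958 0.065 ]
box_mid [ 62. 298.] 0.98 [0.5186 0.3328 0.0275]
gate_edge [215. 292.] 0.87 [0.5093 0.13   0.176 ]
gate_hinge [210. 287.] 0.63 [0.5042 0.1208 0.12  ]
catch_box [ 66. 295.] 0.78 [0.515  0.3319 0.    ]
stand [237. 286.] 0.67 [0.5095 0.0393 0.    ]
```

View pics/w1.png

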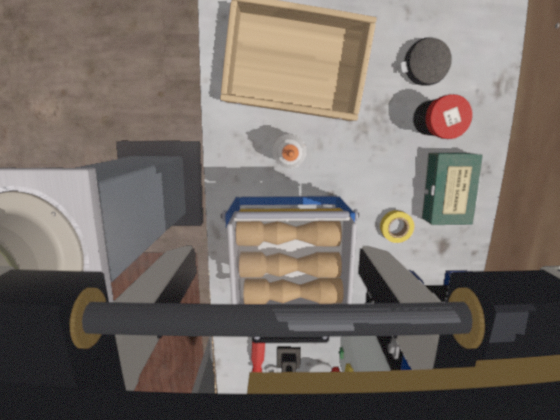

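Run:
```python
from h import *
T=np.load('T.npy')
f=lambda x,y,z:world('wrist',(y,x),z,T)[:2].round(4)
print('nozzle',f(290,152,.12),f(291,151,.08))
print('box',[f(*p,.055) for p in((377,18),(356,119),(222,101),(234,0))])
print('gate top',[f(*p,.18) for p in((231,213),(351,213))])
print('tray L',[f(*p,.174) for p in((230,222),(235,300))],'R',[f(*p,.174) for p in((356,222),(352,320))])
# glue mask in all
for n in('top','scene'):
    m=r.masks_of(n,'glue'); 
    if m: g=m[0]['region']; ys,xs=np.nonzero(g); print(n,ys.min(),ys.max(),xs.min(),xs.max())
for q in((.507,.2),(.507,.21),(.507,.205)):
    print(q,[ [proj(n,[*q,z]).round(1).tolist() for z in(0,.096,.13)] for n in('top','scene')])
```

```text
nozzle [0.5064 0.2018] [0.5095 0.2004]
box [array([0.6287, 0.3913]), array([0.6077, 0.2489]), array([0.4055, 0.2709]), array([0.4243, 0.4098])]
gate top [array([0.4345, 0.132 ]), array([0.5801, 0.1347])]
tray L [array([0.4321, 0.1187]), array([0.4363, 0.0096])] R [array([0.5888, 0.1216]), array([ 0.5962, -0.0189])]
top 256 275 189 211
scene 252 293 261 279
(0.507, 0.2) [[[[203.1, 264.6]], [[196.7, 265.8]], [[194.1, 266.2]]], [[[269.9, 289.2]], [[268.9, 260.5]], [[268.5, 249.9]]]]
(0.507, 0.21) [[[[199.6, 264.6]], [[192.9, 265.8]], [[190.2, 266.3]]], [[[267.7, 290.9]], [[266.5, 262.2]], [[266.1, 251.5]]]]
(0.507, 0.205) [[[[201.4, 264.6]], [[194.8, 265.8]], [[192.2, 266.3]]], [[[268.8, 290.0]], [[267.7, 261.3]], [[267.3, 250.7]]]]
```

Call:
{"method": "play_rows", "body": {
  "motion": "0 0 0 42 17 0 0; 0 0 0 0 0 45 0; 0 0 0 0 0 45 0; 0 0 0 0 0 45 0; 0 0 0 0 0 45 0; 0 0 0 0 0 45 0; 0 0 0 0 0 40 0; 0 0 0 0 0 30 0; 0 0 0 0 0 27 0; 0 0 0 0 0 0 0; 0 0 0 0 0 0 1; 0 0 0 0 0 0 1; 0 0 0 0 0 0 1; 0 0 0 0 0 0 1; 0 0 0 0 0 0 1; 0 0 0 0 0 0 1"
}}

```text
t: 6.35
position: [0.5071, 0.2024, 0.081]
eef_rot: [3.141, -0.0, 1.589]
wrist_force: [1.0, -0.8, 2.7]
width: 0.0499
finger_force: 30.1
```

Call:
{"method": "play_rows", "body": {
  "motion": "0 0 0 0 0 -20 1; 0 0 0 0 0 -40 1; 0 0 0 0 20 0 1; 0 0 0 -8 40 0 1; 0 0 0 -8 40 0 1; 0 0 0 -8 40 0 1; 0 0 0 -6 32 0 1; 0 0 0 0 0 0 1; 0 0 0 0 0 25 1; 0 0 0 0 0 20 1; 0 0 0 0 0 10 1; 0 0 0 0 0 4 1; 0 0 0 0 0 0 1; 0 0 0 0 0 0 1"
}}

```text
t: 7.75
position: [0.6795, 0.1759, 0.0823]
eef_rot: [3.141, -0.0, 1.589]
wrist_force: [-0.2, 0.8, -1.3]
width: 0.05
finger_force: 30.0
```

Call:
{"method": "play_rows", "body": {
  "motion": "0 0 0 0 0 2 1; 0 0 0 0 0 0 0; 0 0 0 0 0 0 0; 0 0 0 0 0 0 0; 0 0 0 0 0 -40 0; 0 0 0 0 0 -45 0; 0 0 0 0 0 -45 0; 0 0 0 0 0 -30 0; 0 0 0 38 -25 0 0; 0 0 0 38 -25 0 0; 0 0 0 38 -25 0 0; 0 0 0 37 -25 0 0; 0 0 0 37 -25 0 0; 0 0 0 37 -25 0 0"
}}

```text
t: 9.15
position: [0.5241, 0.399, 0.2397]
eef_rot: [3.141, -0.0, 1.589]
wrist_force: [0.1, 0.2, 0.6]
width: 0.093
finger_force: 0.0
```

Call:
{"method": "play_rows", "body": {
  "motion": "0 0 -0.143 0 0 0 0; 0 0 -0.143 0 0 0 0; 0 0 -0.143 0 0 0 0; 0 0 -0.143 0 0 0 0; 0 0 -0.143 0 0 0 0; 0 0 -0.143 0 0 0 0; 0 0 -0.143 0 0 0 0; 0 0 -0.143 0 0 0 0; 0 0 -0.143 0 0 0 0; 0 0 -0.14 0 0 0 0; 0 0 0 0 0 0 0"
}}

```text
t: 10.25
position: [0.5254, 0.3974, 0.2392]
eef_rot: [-3.141, -0.001, 3.017]
wrist_force: [0.0, 0.2, -0.9]
width: 0.0929
finger_force: 0.0
```

```bash
cat > boxtop.py <<'E'
from h import *
im=r.capture('top'); r.masks_of
for n in ('top',):
    m=r.masks_of(n,'catch_box')[0]; g=m['region'].astype(np.uint8)
    c=max(cv2.findContours(g,0,2)[0],key=cv2.contourArea)
    P=np.array([world(n,(p[0][1],p[0][0]),.055)[:2] for p in c]).astype(np.float32)
    (cx,cy),(w,h),a=cv2.minAreaRect(P); print(n,round(m['p'],2),'c',round(cx,4),round(cy,4),'size',round(w,3),round(h,3),'ang',round(a,2))
for l in('catch_box','box_mid','glue','glue_mid','stand'):
    for q in r.mark_of('top',l)[:1]: print(l,round(q['p'],2),world('top',q['at'],dict(box_mid=.0275,glue_mid=.065).get(l,0)).round(3))
E
python3 boxtop.py; python3 look.py pics/w2.png box_mid
```

```text
top 0.65 c 0.514 0.3302 size 0.159 0.208 ang 82.91
catch_box 0.93 [0.515 0.329 0.   ]
box_mid 0.85 [0.51  0.334 0.028]
glue 0.64 [0.684 0.176 0.   ]
glue_mid 0.76 [0.681 0.174 0.065]
stand 0.89 [0.504 0.05  0.   ]
[[-0.992, 0.127, 0.0, 0.525], [0.127, 0.992, -0.0, 0.398], [-0.0, -0.0, -1.0, 0.24], [0.0, 0.0, 0.0, 1.0]]
box_mid [195. 221.] 0.92 [0.5184 0.3327 0.0275]
```

View pics/w2.png

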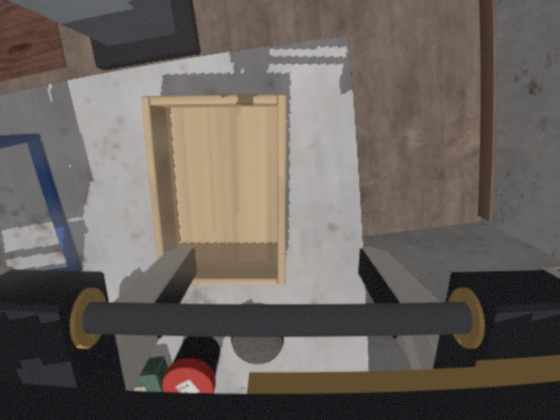

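Run:
```python
from h import *
T=np.load('T.npy')
f=lambda x,y,z:world('wrist',(y,x),z,T)[:2]
C=[f(*p,.055) for p in((287,96),(285.5,283),(143,98))]
print(np.round(C,4))
d=C[1]-C[0]; print('long wall len',np.linalg.norm(d),'yaw of wall dir',np.degrees(np.arctan2(d[1],d[0])))
d=C[2]-C[0]; print('short',np.linalg.norm(d),np.degrees(np.arctan2(d[1],d[0])))
m=(C[0]+C[1])/2; print('mid outer far',m)
```

```text
[[0.4224 0.4208]
 [0.6259 0.3948]
 [0.4044 0.2764]]
long wall len 0.205171182367638 yaw of wall dir -7.259667740931096
short 0.14551538278391035 -97.09730917378934
mid outer far [0.52417065 0.40781173]
```

Call:
{"method": "play_rows", "body": {
  "motion": "0 0 0 0 4 40 0; 0 0 0 0 0 45 0; 0 0 0 0 0 45 0; 0 0 0 0 0 35 0; 0 0 0 0 0 20 0; 0 0 0 0 0 14 0; 0 0 0 0 0 0 1; 0 0 0 0 0 0 1; 0 0 0 0 0 0 1; 0 0 0 0 0 0 1; 0 0 0 0 0 0 1; 0 0 0 0 0 0 1; 0 0 0 0 0 0 1; 0 0 0 0 0 0 1"
}}

```text
t: 12.1
position: [0.5258, 0.4017, 0.0406]
eef_rot: [-3.142, -0.0, 3.016]
wrist_force: [0.2, 0.5, -0.8]
width: 0.0334
finger_force: 0.0
```

Call:
{"method": "play_rows", "body": {
  "motion": "0 0 0 0 0 0 1; 0 0 0 0 0 0 1; 0 0 0 0 0 0 1; 0 0 0 0 0 0 1; 0 0 0 0 0 0 1"
}}

```text
t: 12.6
position: [0.5258, 0.4019, 0.0406]
eef_rot: [3.141, -0.0, 3.016]
wrist_force: [1.2, 1.2, -0.3]
width: 0.0093
finger_force: 30.0
```

```bash
python3 boxtop.py
```

```text
top 0.92 c 0.5802 0.3197 size 0.161 0.073 ang 82.71
catch_box 0.87 [0.524 0.33  0.   ]
box_mid 0.71 [0.508 0.326 0.028]
glue 0.75 [0.671 0.178 0.   ]
glue_mid 0.69 [0.683 0.177 0.065]
stand 0.92 [0.514 0.038 0.   ]
```

Call:
{"method": "play_rows", "body": {
  "motion": "0 0 -0.05 0 0 0 1; 0 0 -0.05 0 0 0 1; 0 0 -0.048 0 0 0 1; 0 0 0 0 0 0 1; 0 0 0 3 -12 0 1; 0 0 0 4 -20 0 1; 0 0 0 4 -20 0 1; 0 0 0 4 -20 0 1; 0 0 0 4 -20 0 1; 0 0 0 3 -12 0 1; 0 0 0 0 -10 0 1; 0 0 0 0 0 0 1; 0 0 0 0 0 0 1"
}}

```text
t: 14.25
position: [0.5065, 0.2871, 0.0405]
eef_rot: [-3.141, -0.0, -3.12]
wrist_force: [-0.5, -0.8, -1.6]
width: 0.0088
finger_force: 30.0
```

```bash
python3 boxtop.py; python3 look.py pics/w3.png
python3 - <<'E'
from h import *
b=r.capture('top'); s=r.capture('scene'); cv2.imwrite('pics/top3.png',b); cv2.imwrite('pics/scene3.png',s)
S=[.5105,.039]; a=np.radians(91.3); X=np.array([np.cos(a),np.sin(a)]); Y=np.array([-np.sin(a),np.cos(a)])
P=lambda x,y,z:[*(S+X*x/1000+Y*y/1000),z/1000]
b=cv2.resize(b[210:310,130:330],None,fx=4,fy=4,interpolation=3); w=cv2.resize(s[200:330,190:390],None,fx=4,fy=4,interpolation=3)
def pl(im,n,pts,c,o,k=4,T=None):
    q=proj(n,pts,T); cv2.polylines(im,[np.int32(((q-o+.5)*k)*8)],True,c,1,16,3)
for im,n,o in((b,'top',(130,210)),(w,'scene',(190,200))):
    pl(im,n,[P(-61,-81,174),P(80,-81,174),P(80,81,174),P(-61,81,174)],(0,0,255),o)
    pl(im,n,[P(-107,-50,150),P(-107,50,150)],(0,255,0),o)
    pl(im,n,[P(-72,-97,0),P(78,-97,0),P(78,97,0),P(-72,97,0)],(255,0,255),o)
    pl(im,n,[P(80,-70,180),P(80,70,180)],(255,255,0),o)
cv2.imwrite('pics/ov.png',cv2.resize(np.vstack([b,w[:520]]),None,fx=.65,fy=.65) if 0 else np.vstack([cv2.resize(b,(800,400))[:,:],w[150:350]]))
E
```

```text
top 0.62 c 0.5642 0.223 size 0.155 0.115 ang 80.89
catch_box 0.59 [0.508 0.214 0.   ]
box_mid 0.85 [0.508 0.215 0.028]
glue 0.84 [0.679 0.187 0.   ]
glue_mid 0.64 [0.68  0.174 0.065]
stand 0.86 [0.504 0.038 0.   ]
[[-1.0, -0.023, -0.0, 0.506], [-0.023, 1.0, 0.0, 0.288], [0.0, 0.0, -1.0, 0.041], [0.0, 0.0, 0.0, 1.0]]
```

View pics/ov.png

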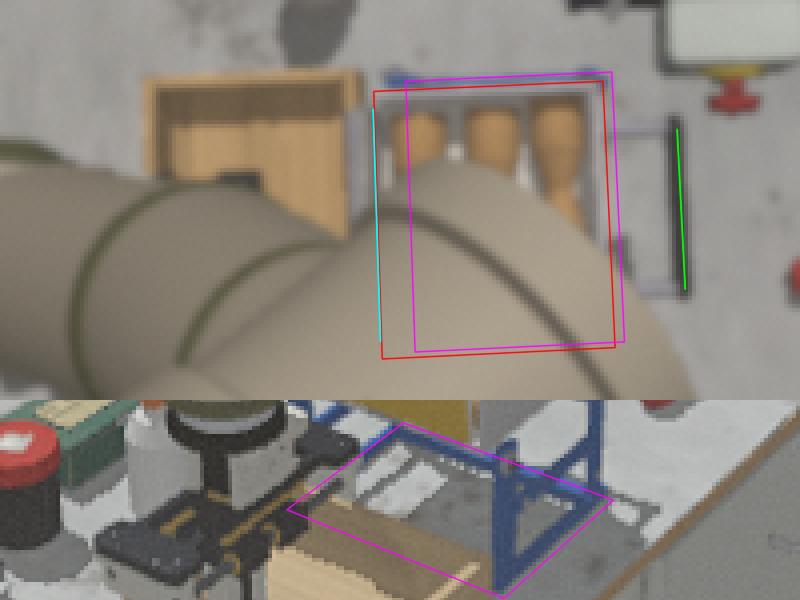

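View pics/w3.png

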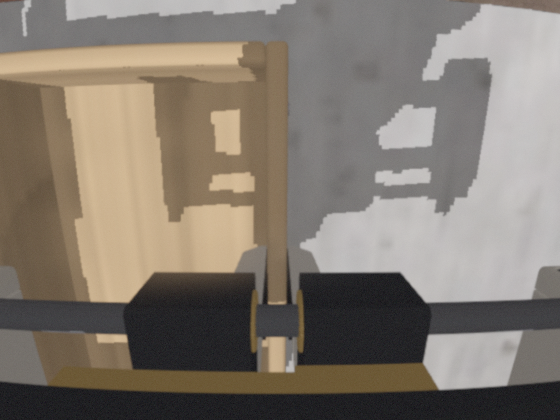

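Call:
{"method": "play_rows", "body": {
  "motion": "0 0 0 0 -8 0 1; 0 0 0 0 -8 0 1; 0 0 0 0 -3 0 1; 0 0 0 0 0 0 1; 0 0 0 0 0 0 1; 0 0 0 0 0 0 1"
}}

```text
t: 15.35
position: [0.5068, 0.268, 0.0405]
eef_rot: [-3.141, -0.0, -3.12]
wrist_force: [-0.2, -0.5, -2.0]
width: 0.0086
finger_force: 30.0
```

Run:
```python
from h import *
s=r.capture('scene')
S=[.5105,.039]; a=np.radians(91.3); X=np.array([np.cos(a),np.sin(a)]); Y=np.array([-np.sin(a),np.cos(a)])
P=lambda x,y,z:[*(S+X*x/1000+Y*y/1000),z/1000]
w=cv2.resize(s[210:310,200:360],None,fx=5,fy=5,interpolation=3)
for pts,c in (([P(-72,-97,0),P(78,-97,0),P(78,97,0),P(-72,97,0)],(255,0,255)),([P(85,-105,55),P(233,-105,55),P(233,105,55),P(85,105,55)],(0,0,255)),([P(-61,-81,174),P(80,-81,174),P(80,81,174),P(-61,81,174)],(0,255,0))):
    q=proj('scene',pts); cv2.polylines(w,[np.int32((q-(200,210)+.5)*40)],True,c,1,16,3)
cv2.imwrite('pics/ov2.png',w)
```

```text
(no output)
```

View pics/ov2.png

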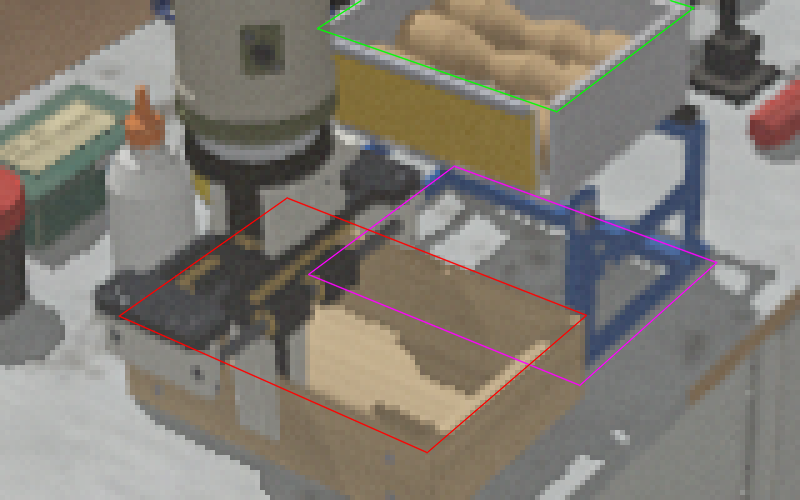

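The box looks square under the outlet. It matches the red outline and sits close to the feet. Next I'll release it and go up and over to the inner side of the gate.

Call:
{"method": "play_rows", "body": {
  "motion": "0 0 0 0 0 0 0.3; 0 0 0 0 0 0 0.3; 0 0 0 0 0 0 0.3; 0 0 0 0 0 0 0.3; 0 0 0 0 0 0 0.3; 0 0 0 0 0 -20 0.3; 0 0 0 0 0 -45 0.3; 0 0 0 0 0 -50 1; 0 0 0 0 0 -50 1; 0 0 0 0 0 -45 1; 0 0 0.143 0 0 0 1; 0 0 0.143 0 0 0 1; 0 0 0.143 0 0 0 1; 0 0 0.143 0 0 0 1; 0 0 0.143 0 0 0 1; 0 0 0.143 0 0 0 1; 0 0 0.143 0 0 0 1; 0 0 0.143 0 0 0 1; 0 0 0.143 0 0 0 1; 0 0 0.143 0 0 0 1"
}}

```text
t: 17.4
position: [0.5066, 0.2683, 0.2506]
eef_rot: [-3.142, 0.0, 1.728]
wrist_force: [-0.7, -0.8, 0.4]
width: 0.0006
finger_force: 0.0
```

Call:
{"method": "play_rows", "body": {
  "motion": "0 0 0.14 0 0 0 1; 0 0 0 -40 0 0 1; 0 0 0 -40 0 0 1; 0 0 0 -40 0 0 1; 0 0 0 -40 0 0 1; 0 0 0 -7 0 0 1; 0 0 0 0 0 0 1; 0 0 0 0 0 0 1"
}}

```text
t: 18.2
position: [0.5107, 0.1025, 0.2508]
eef_rot: [3.141, -0.001, 1.595]
wrist_force: [-0.2, 0.1, 0.8]
width: 0.0006
finger_force: 0.0
```

```bash
python3 boxtop.py
python3 - <<'E'
from h import *
T=tool(); r.capture('wrist')
for k,z in(('gate_edge',.176),('gate_hinge',.12),('box_mid',.0275)):
    for m in r.mark_of('wrist',k)[:1]: print(k,round(m['p'],2),world('wrist',m['at'],z,T).round(4))
r.capture('scene')
for k,z in(('gate_edge',.176),('box_mid',.0275),('catch_box',0)):
    for m in r.mark_of('scene',k)[:1]: print(k,round(m['p'],2),world('scene',m['at'],z,T).round(4))
E
```

```text
top 0.76 c 0.5729 0.2369 size 0.073 0.077 ang 0.2
catch_box 0.49 [0.729 0.342 0.   ]
glue 0.59 [0.675 0.174 0.   ]
glue_mid 0.71 [0.684 0.177 0.065]
stand 0.66 [0.514 0.04  0.   ]
gate_edge 0.65 [0.5085 0.1319 0.176 ]
gate_hinge 0.79 [0.5079 0.1204 0.12  ]
box_mid 0.85 [0.5082 0.1964 0.0275]
gate_edge 0.8 [0.5104 0.1122 0.176 ]
box_mid 0.78 [0.5149 0.1885 0.0275]
catch_box 0.93 [0.4992 0.1852 0.    ]
```

Call:
{"method": "play_rows", "body": {
  "motion": "0 0 0 0 0 40 1; 0 0 0 0 0 22 1; 0 0 0 9 0 0 1; 0 0 0 7.5 0 0.6 1; 0 0 0 7.3 0 1.6 1; 0 0 0 6.9 0 2.8 1; 0 0 0 6.5 0 3.7 1; 0 0 0 5.9 0 4.7 1; 0 0 0 5.1 0 5.5 1; 0 0 0 4.2 0 6.2 1; 0 0 0 3.2 0 6.8 1; 0 0 0 2.2 0 7.1 1; 0 0 0 1.1 0 7.5 1; 0 0 0 0 0 0 1"
}}

```text
t: 20.35
position: [0.5086, 0.1601, 0.1409]
eef_rot: [-3.14, 0.001, 1.594]
wrist_force: [-0.3, 0.7, 0.5]
width: 0.0008
finger_force: 0.0
```

Call:
{"method": "play_rows", "body": {
  "motion": "0 0 0 0 0 1 1; 0 0 0 0 0 1 1; 0 0 0 0 0 0 1"
}}

```text
t: 20.65
position: [0.5092, 0.16, 0.1401]
eef_rot: [-3.142, 0.0, 1.594]
wrist_force: [-0.3, -0.2, -0.2]
width: 0.0006
finger_force: 0.0
```

Run:
```python
from h import *
s=r.capture('scene'); t=r.capture('top')
a=cv2.resize(s[190:300,230:340],(550,550),interpolation=3)
cv2.imwrite('pics/g.png',a)
print(r.observe()['wrist_force'],r.observe()['position'])
for n in('scene','top'):
    for m in r.mark_of(n,'gate_edge')[:1]: print(n,round(m['p'],2),world(n,m['at'],.112).round(4))
    for m in r.mark_of(n,'tray_handle')[:1]: print(n,round(m['p'],2),world(n,m['at'],.15).round(4))
```

```text
[ 0.37953085 -0.21432403 -0.45662466] [0.50929419 0.16010241 0.14023054]
scene 0.91 [0.5136 0.1657 0.112 ]
scene 0.91 [ 0.5311 -0.0783  0.15  ]
top 0.74 [ 0.5101 -0.0727  0.15  ]
```

View pics/g.png

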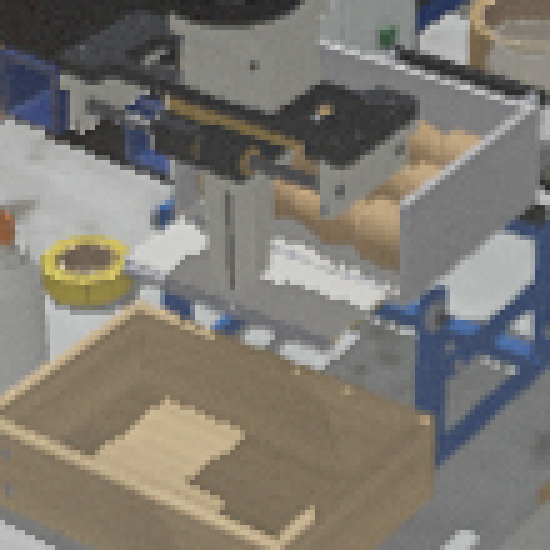

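Call:
{"method": "play_rows", "body": {
  "motion": "0 0 0 0 0 1 1; 0 0 0 0 0 1 1; 0 0 0 0 0 0 1; 0 0 0 0 0 0 1"
}}

```text
t: 21.35
position: [0.5093, 0.1602, 0.1382]
eef_rot: [3.141, 0.0, 1.594]
wrist_force: [0.0, -2.1, 4.1]
width: 0.001
finger_force: 2.1
```

Call:
{"method": "play_rows", "body": {
  "motion": "0 0 0 0 0 0.8 1; 0 0 0 0 0 0.7 1; 0 0 0 0 0 0 1"
}}

```text
t: 21.65
position: [0.5094, 0.1603, 0.1376]
eef_rot: [3.141, 0.0, 1.594]
wrist_force: [-3.2, -1.4, 16.7]
width: 0.0004
finger_force: 8.5
```

Call:
{"method": "play_rows", "body": {
  "motion": "0 0 0 0 0 -15 1; 0 0 0 0 0 -40 1; 0 0 0 0 0 -45 1; 0 0 0 0 0 -35 1; 0 0 0 -46 0 0 0.6; 0 0 0 -46 0 0 0.6; 0 0 0 -46 0 0 0.6; 0 0 0 -46 0 0 0.6; 0 0 0 -45 0 0 0.6; 0 0 -0.143 0 0 0 0.6; 0 0 -0.143 0 0 0 0.6; 0 0 -0.143 0 0 0 0.6; 0 0 -0.143 0 0 0 0.6; 0 0 -0.143 0 0 0 0.6; 0 0 -0.143 0 0 0 0.6; 0 0 -0.143 0 0 0 0.6; 0 0 -0.143 0 0 0 0.6; 0 0 -0.143 0 0 0 0.6; 0 0 -0.143 0 0 0 0.6; 0 0 -0.139 0 0 0 0.6"
}}

```text
t: 23.65
position: [0.5144, -0.0687, 0.2714]
eef_rot: [3.141, -0.0, -3.114]
wrist_force: [0.1, -0.2, -0.4]
width: 0.0376
finger_force: 0.0
```

```bash
cp look.py l2.py; python3 look.py pics/w5.png tray_handle
python3 - <<'E'
from h import *
s=r.capture('scene'); r.capture('top')
for n in('scene','top'):
  for k,z in(('gate_edge',.1145),('gate_hinge',.12),('box_mid',.0275),('catch_box',0),('tray_handle',.15)):
    for m in r.mark_of(n,k)[:1]: print(n,k,round(m['p'],2),world(n,m['at'],z).round(4))
w=cv2.imread('pics/w5.png'); a=cv2.resize(s[190:330,190:340],(600,560),interpolation=3)
cv2.imwrite('pics/g2.png',np.hstack([cv2.resize(w,(373,280)),cv2.resize(a,(300,280))]))
E
```

```text
[[-1.0, -0.027, -0.0, 0.514], [-0.027, 1.0, 0.0, -0.069], [0.0, 0.0, -1.0, 0.271], [0.0, 0.0, 0.0, 1.0]]
tray_handle [214. 276.] 0.58 [ 0.5142 -0.0693  0.15  ]
scene gate_edge 0.81 [0.5143 0.166  0.1145]
scene gate_hinge 0.85 [0.5035 0.1188 0.12  ]
scene box_mid 0.8 [0.5152 0.1934 0.0275]
scene catch_box 0.58 [0.5007 0.199  0.    ]
scene tray_handle 0.61 [ 0.5194 -0.0908  0.15  ]
top gate_edge 0.56 [0.5027 0.181  0.1145]
top gate_hinge 0.64 [0.5077 0.1238 0.12  ]
top box_mid 0.84 [0.513  0.1986 0.0275]
top catch_box 0.57 [0.5085 0.1952 0.    ]
```

View pics/g2.png

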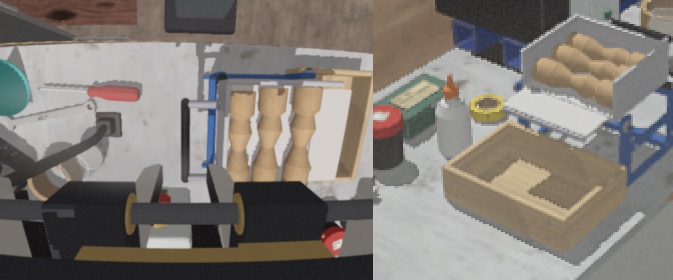

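The gate lies flat as a ramp over the box, and the fingers straddle the handle bar. Next I'll descend and grip.

Call:
{"method": "play_rows", "body": {
  "motion": "0 0 0 0 0 40 0.6; 0 0 0 0 0 40 0.6; 0 0 0 0 0 25 0.6; 0 0 0 0 0 16 0.6; 0 0 0 0 0 0 0.6; 0 0 0 0 0 0 1; 0 0 0 0 0 0 1; 0 0 0 0 0 0 1; 0 0 0 0 0 0 1; 0 0 0 0 0 0 1; 0 0 0 0 0 0 1"
}}

```text
t: 25.45
position: [0.515, -0.0677, 0.1514]
eef_rot: [3.141, 0.002, -3.12]
wrist_force: [-1.6, 4.3, 6.4]
width: 0.0111
finger_force: 30.0
```

Call:
{"method": "play_rows", "body": {
  "motion": "0 0 0 0 1.3 -4.5 1; 0 0 0 0 1.3 -4.4 1; 0 0 0 0 1.3 -4.4 1; 0 0 0 0 1.3 -4.4 1; 0 0 0 0 1.7 -4.3 1; 0 0 0 0 1.7 -4.3 1; 0 0 0 0 1.7 -4.2 1; 0 0 0 0 1.7 -4.2 1; 0 0 0 0 2.1 -4.1 1; 0 0 0 0 2.1 -4.1 1; 0 0 0 0 2.1 -4 1; 0 0 0 0 2.2 -4 1"
}}

```text
t: 26.65
position: [0.5144, -0.0485, 0.2019]
eef_rot: [-3.141, 0.0, -3.121]
wrist_force: [4.5, 0.5, -6.5]
width: 0.0112
finger_force: 30.0
```

Call:
{"method": "play_rows", "body": {
  "motion": "0 0 0 0 2.5 -3.9 1; 0 0 0 0 2.5 -3.9 1; 0 0 0 0 2.5 -3.8 1; 0 0 0 0 2.6 -3.8 1; 0 0 0 0 2.9 -3.6 1; 0 0 0 0 2.9 -3.6 1; 0 0 0 0 2.9 -3.6 1; 0 0 0 0 2.9 -3.5 1; 0 0 0 0 3.2 -3.3 1; 0 0 0 0 3.2 -3.3 1; 0 0 0 0 3.2 -3.2 1; 0 0 0 0 3.3 -3.2 1; 0 0 0 0 3.5 -3 1; 0 0 0 0 3.5 -2.9 1; 0 0 0 0 3.6 -2.9 1; 0 0 0 0 3.6 -2.9 1; 0 0 0 0 0 0 1; 0 0 0 0 0 0 1; 0 0 0 0 0 0 1"
}}

```text
t: 28.55
position: [0.5133, -0.0027, 0.2571]
eef_rot: [-3.136, 0.0, -3.123]
wrist_force: [0.8, -11.0, 11.1]
width: 0.011
finger_force: 30.0
```

```bash
cat > legs.py <<'E'
from h import *
for n in('top','scene'):
    r.capture(n)
    for m in r.mark_of(n,'leg_a_mid')[:6]: print(n,np.round(m['at']),round(m['p'],2),world(n,m['at'],.03).round(3))
    for m in r.masks_of(n,'leg_a')[:5]: print(' mask',np.round(m['at']),round(m['p'],2),m['region'].sum(),world(n,m['at'],.03).round(3))
E
python3 legs.py
```

```text
top [260. 201.] 0.8 [0.52 0.2  0.03]
top [268. 185.] 0.17 [0.499 0.245 0.03 ]
 mask [263. 192.] 0.88 345 [0.514 0.227 0.03 ]
 mask [271. 183.] 0.8 455 [0.49  0.252 0.03 ]
 mask [267. 200.] 0.64 606 [0.501 0.205 0.03 ]
scene [264. 273.] 0.62 [0.55  0.131 0.03 ]
 mask [277. 266.] 0.71 573 [0.524 0.192 0.03 ]
 mask [222. 294.] 0.46 4275 [ 0.647 -0.099  0.03 ]
```

Call:
{"method": "play_rows", "body": {
  "motion": "0 0 0 0 0 0 1; 0 0 0 0 0 0 1; 0 0 0 0 0 0 1; 0 0 0 0 0 0 1; 0 0 0 0 -3.6 2.9 1; 0 0 0 0 -3.6 2.9 1; 0 0 0 0 -3.5 2.9 1; 0 0 0 0 -3.5 3 1; 0 0 0 0 -3.3 3.2 1; 0 0 0 0 -3.2 3.2 1; 0 0 0 0 -3.2 3.3 1; 0 0 0 0 -3.2 3.3 1; 0 0 0 0 -2.9 3.5 1; 0 0 0 0 -2.9 3.6 1; 0 0 0 0 -2.9 3.6 1; 0 0 0 0 -2.9 3.6 1; 0 0 0 0 -2.6 3.8 1; 0 0 0 0 -2.5 3.8 1; 0 0 0 0 -2.5 3.9 1; 0 0 0 0 -2.5 3.9 1"
}}

```text
t: 30.85
position: [0.5143, -0.0489, 0.2016]
eef_rot: [-3.141, 0.001, -3.121]
wrist_force: [3.6, -3.2, 2.1]
width: 0.0112
finger_force: 30.0
```

Call:
{"method": "play_rows", "body": {
  "motion": "0 0 0 0 -2.2 4 1; 0 0 0 0 -2.1 4 1; 0 0 0 0 -2.1 4.1 1; 0 0 0 0 -2.1 4.1 1; 0 0 0 0 -1.7 4.2 1; 0 0 0 0 -1.7 4.2 1; 0 0 0 0 -1.7 4.3 1; 0 0 0 0 -1.7 4.3 1; 0 0 0 0 -1 3 1; 0 0 0 0 -1 3 1; 0 0 0 0 -0.8 2.5 1; 0 0 0 0 -0.8 2.5 1; 0 0 0 0 -0.6 2 1; 0 0 0 0 -0.5 2 1; 0 0 0 0 -0.5 2 1; 0 0 0 0 0 0 1; 0 0 0 0 0 0 1"
}}

```text
t: 32.55
position: [0.5146, -0.0678, 0.152]
eef_rot: [3.141, 0.001, -3.119]
wrist_force: [1.1, 2.7, 11.3]
width: 0.0114
finger_force: 30.0
```

```bash
python3 legs.py
```

```text
top [263. 200.] 0.98 [0.513 0.203 0.03 ]
 mask [271. 182.] 0.84 596 [0.492 0.255 0.03 ]
 mask [266. 196.] 0.82 456 [0.504 0.215 0.03 ]
 mask [265. 214.] 0.61 1333 [0.506 0.164 0.03 ]
scene [273. 270.] 0.74 [0.529 0.17  0.03 ]
 mask [282. 270.] 0.61 444 [0.5   0.207 0.03 ]
 mask [272. 271.] 0.6 563 [0.531 0.164 0.03 ]
 mask [291. 282.] 0.41 3 [0.449 0.22  0.03 ]
```

Call:
{"method": "play_rows", "body": {
  "motion": "0 0 0 0 0 0 0.6; 0 0 0 0 0 0 0.6; 0 0 0 0 0 0 0.6; 0 0 0 0 0 0 0.6; 0 0 0 0 0 -20 0.6; 0 0 0 0 0 -40 0.6; 0 0 0 0 0 -45 0.6; 0 0 0 0 0 -45 0.6; 0 0 0 0 0 0 0.6"
}}

```text
t: 33.75
position: [0.5166, -0.068, 0.3063]
eef_rot: [-3.14, 0.007, -3.121]
wrist_force: [0.7, 0.0, -0.2]
width: 0.0372
finger_force: 0.0
```

```bash
cat > chk.py <<'E'
from h import *
S=np.array([.5105,.039]); a=np.radians(91.3); X=np.array([np.cos(a),np.sin(a)]); Y=np.array([-np.sin(a),np.cos(a)])
def rect(n,H,step=2.5):
    im=r.capture(n) if n!='old' else cv2.imread('pics/top0.png'); c='top' if n=='old' else n
    T=tool() if n=='wrist' else None
    xs=np.arange(-120,260,step); ys=np.arange(120,-121,-step); G=np.array([[*(S+X*x/1000+Y*y/1000),H] for x in xs for y in ys])
    q=proj(c,G,T).astype(np.float32).reshape(len(xs),len(ys),2); return cv2.cvtColor(cv2.remap(im,q[...,0],q[...,1],1),cv2.COLOR_BGR2HSV),xs,ys
ch=lambda p:' .'[0] if False else ('L' if (8<=p[0]<=22 and p[1]>75 and p[2]>90) else 'd' if p[2]<90 else 'w' if p[1]<45 and p[2]>170 else '.')
for n,H in(('old',.13),('top',.13)):
    I,xs,ys=rect(n,H); print(n,'rows: stand x')
    for i in range(0,len(xs),3): print(f'{xs[i]:5.0f}',''.join(ch(I[i,j]) for j in range(0,len(ys),2)))
E
python3 chk.py; python3 legs.py; python3 boxtop.py
```

```text
old rows: stand x
 -120 ............................................wwwww
 -112 ............................................wwwww
 -105 ...............ddddddddddddddddddddd......d......
  -98 .................................................
  -90 .................................................
  -82 .................................................
  -75 .................................................
  -68 .................................................
  -60 .......................www.......................
  -52 .................................................
  -45 ...........LLLLLLL..LLLL.......LLLLLLLL..........
  -38 ...........LLLLLLLLLLLLLLLLLLLLLLLLLLLL..........
  -30 ...........LLLLLLLLLLLLLLLLLLLLLLLLLLLL..........
  -22 ...........LLLLLLLLLLLLLLLL.LLLLLLLLLLL..........
  -15 .......................wwww.......LL.............
   -8 ................wwwwwwwwwwwwwww....L.............
    0 ..d.......LLLLLLLLLLLLLL..w..LLLLLLLLL...........
    8 ..........LLLLLLLLLLLLLLLLLLLLLLLLLLLL...........
   15 ..........LLLLLLLLLLLLLLLLLLLLLLLLLLLL...........
   22 ..........LL
[... 4529 characters left out ...]
......
  248 .................................................
  255 .................................................
top [262. 202.] 0.89 [0.516 0.198 0.03 ]
 mask [267. 198.] 0.81 458 [0.501 0.209 0.03 ]
 mask [272. 184.] 0.63 552 [0.49  0.249 0.03 ]
 mask [257. 194.] 0.55 10 [0.528 0.22  0.03 ]
scene [272. 270.] 0.6 [0.53  0.168 0.03 ]
 mask [273. 269.] 0.65 537 [0.53  0.174 0.03 ]
 mask [282. 269.] 0.63 437 [0.505 0.207 0.03 ]
 mask [215. 368.] 0.44 189 [ 0.474 -0.288  0.03 ]
top 0.82 c 0.5061 0.2021 size 0.149 0.212 ang 89.44
catch_box 0.83 [0.513 0.198 0.   ]
box_mid 0.56 [0.507 0.199 0.028]
glue 0.73 [0.681 0.178 0.   ]
glue_mid 0.95 [0.677 0.175 0.065]
stand 0.94 [0.511 0.039 0.   ]
```

```bash
python3 -c "
from bench import r
print(r.job_done())"
```

```text
the job is handed in; nothing more can be done
None
```

I handed the job in at about 34 s: the tray is empty and level with the gate flat, all three legs appear to be in the catch box, and the glue bottle is set aside. The third leg is partly hidden under the gate, so I counted the three by combining two camera views. The box measured about 4 mm and up to 2° off its ideal spot, which I left.

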